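# Put the potato masher away under the free shelf

### The job

Take the potato masher out of the saucepan by the top of its handle, press the edge of its plate on the chopping board so that it swings over between the fingers, and lay it down on its side on the board and let go. Then take it again nearer its plate and put it away on the table under the low shelf that stands empty: handle first, with the last 5 cm or so of the handle under the shelf and the plate left outside, and let go without dropping it. Do not push the pan or anything else about.

Things in the scene. Friction and masses are not known exactly. Their poses are not given: they have to be found in the camera images.
- masher: potato masher, 0.18 kg: square steel plate 80 x 80 x 4 mm, two thin rods in its x-z plane, straight dark wooden handle 18 mm (x) by 24 mm (y), from 70 to 200 mm up z. Origin: centre of the plate's underside; z runs up the handle. Centre of mass near z = 50 mm. It starts upright on its plate in the saucepan. On its side it rests on a plate edge and the handle's end, z 8 degrees below level
- masher_end (a point): centre of the far end face of the masher's handle, 200 mm up its z from its origin. An upright masher has room below a gripper only if pinched within about 40 mm of this end
- pan: steel saucepan, loose, 1.0 kg: outside diameter 150 mm, height 90 mm, wall 3 mm, floor 5 mm thick, black stick handle along its -y reaching 222 mm from the axis, 67 to 95 mm high. Origin: centre of its underside, z up. The masher stands in it at the start
- board: wooden chopping board, fixed, 240 mm (x) by 320 mm (y), 16 mm thick; origin: centre of its underside, so its upper face is 16 mm above the origin
- shelf_free: low wooden counter shelf that stands empty below, fixed, 160 mm wide (x), 170 mm deep (y): inside 132 mm wide, 130 mm high under its board; jars on top reach 228 mm. Origin: on the table below the middle of its open front edge; the shelf extends to its +y, so its front looks to its -y. It changes places with the other shelf
- shelf_full: the same shelf but filled below with two metal baking tins that stick out 20 to 40 mm in front; origin and axes as for the empty one
- mug: steel mug, bystander, 76 mm across, 85 mm high, handle on its +y; origin: centre of its underside
- tin: tin can, bystander, 74 mm across, 100 mm high; origin: centre of its underside
- bowl: white bowl, bystander, 150 mm across, 60 mm high; origin: centre of its underside
- bottle: green bottle, bystander, 64 mm across, 200 mm high; origin: centre of its underside
- spoon: wooden spoon, bystander, 240 mm long, lying near the robot; its x runs along it
- salt: salt jar, bystander, 56 mm across, 85 mm high; origin: centre of its underside
Not all that is in view belongs to the job. Leave any yellow look-alike of the masher alone.

How it is judged:
On the way, in this order (a step that is already met when the one before it is completed fails the run):
1. held by the fingers, half over (its handle 50 to 75 degrees from vertical), with its plate pressed on the board (contact force between masher and the fingers above 1 N and contact force between masher and board above 0.2 N and angle between masher's own z axis and vertical between 0.87 and 1.31 rad), for 0.1 s.
2. it lies on its side on the chopping board, let go of and still (contact force between masher and board above 0.4 N and contact force between masher and the fingers below 0.05 N and angle between masher's own z axis and vertical above 1.4 rad and linear speed of masher below 0.03 m/s), for 0.1 s.
At the end, for the whole second after the job is handed in: the masher lies on its side on the table, released and at rest, with 35 to 100 mm of its handle under the empty shelf between its side panels, its handle end's centre below 20 mm and its plate's centre below 50 mm, the plate at least 50 mm in front of the shelf's front edge (y of masher_end in the frame of shelf_free between 0.035 and 0.1 m and x of masher_end in the frame of shelf_free between -0.066 and 0.066 m and y of masher in the frame of shelf_free below -0.05 m and height (world z) of masher_end below 0.02 m and height (world z) of masher below 0.05 m and linear speed of masher below 0.03 m/s and angular speed of masher below 0.2 rad/s); the robot touches nothing.
It fails at once if a bystander is pushed about (over 50 mm) (distance of any of mug, tin, bowl, bottle, spoon, salt from where it was at the start of the episode above 0.05 m).
It fails at once if the saucepan is pushed about (over 40 mm) (distance of pan from where it was at the start of the episode above 0.04 m).
It fails at once if the masher is dropped (falls free of the fingers faster than 0.7 m/s, some 25 mm) (contact force between masher and the fingers below 0.01 N and linear speed of masher above 0.7 m/s).
It also fails if it takes over 67 s, if anything falls off the work surface, if the arm or the gripper's body presses on something with over 40 N, if the wrist force passes 120 N, or if a joint passes its speed limit or range.

### The arm

A 6-joint arm with a two-finger parallel gripper is mounted at the origin on the work surface. World frame = base frame: x ahead of the robot, y to its left, z up, the work surface at z = 0. Lengths are in m, angles in rad, forces in N, time in s.
With the tool pointing down it reaches from about 0.325 to 1 m from the base axis. Payload 5.1 kg.
Tool frame: the origin (TCP) lies at the very end of the fingers, on their centre line; the grasp point (between the pads) lies 19 mm behind it; z points along the fingers, y is the line along which they close (so a half turn about z gives the same grasp; the last joint's range is limited). The gripper opens to 85 mm and grips with 20 to 120 N. Pads are 22 mm wide; open, the fingers measure 114 mm over their backs; the gripper's body (76 mm by 85 mm) begins 54 mm behind the grasp point. The pads swing forward as they close: fully open they stand 13 mm farther back than shut.
Start: joints at [-1.293, 0.124, 1.65, -0, 1.367, -0.083], TCP at [0.229, -0.608, 0.231] pointing down, gripper open.
Joint ranges: [-2.61, 2.61], [-1.02, 2.33], [0.03, 2.71], [-1.35, 4.49], [0.32, 2.68], [-2.91, 2.91]. Speed limits (rad/s): [2.57, 2.57, 3.14, 3.14, 3.14, 3.14].

### API

Orientations are given as a unit quaternion [x, y, z, w].
In Python, from rig import bot gives the robot as it stands.
- The arm moves only by the tool send_rows, never from a script. Its argument "motion" is a list of rows, each a list of 2 entries, a list of its own where there are three numbers: the shift along the tool's x, y, z in units of 25 cm (1.0 is 25 cm), then the turn, a rotation vector about the tool's x, y, z in units of 0.1 rad (1.0 is 0.1 rad). A call has 1 to 20 rows; each row shifts and turns the commanded pose from where the row before left it, along the tool's axes as they then stand; what a row does not reach is not made up. A row lasts 1/10 s, in which the tool goes at most 50 mm and 8.59 degrees, less where a joint would pass 70% of its speed; a pose out of reach is approached as far as the arm can. A call with a number of a shift or a turn outside -1 to 1 is refused whole. A call with a gripper value outside its range is refused whole. "hand" is the opening, from -1 (shut) to 1 (fully open), so that 0 is half open, set as the call begins (left out, the last holds). The fingers move at their own pace and stop on an object; the grip force is fixed at half the most. Time passes only in rows, so rows that do not move let the fingers close. It gives the time, the measured TCP pose, the force, the opening and the grip force at its end, in the units of the state.
- bot.get_obs(): the state, without advancing time (a new reading comes with each control period).
- bot.snapshot(name): name is "side" or "top"; returns (picture, depth): 400x640x3 uint8, blue, green, red; 400x640 float32, m along the optical axis (not along the pixel's ray), 0 where there is no reading.
- bot.camera_params(name): a dict with "fx", "fy", "cx", "cy" (pixels), "position" and "attitude" of the camera in the world. Camera axes: x right, y up, looking along -z (the intrinsics and any distortion apply to the point x, -y, -z); pixel columns grow to the right and rows downward; lengths in m; the calibration is good to about 2 mm. A picture is of the moment at which its call begins. camera_params takes no time and is no camera call.
- bot.job_done(): hands the job in; it is judged then, once.
The state is a dict: "time": time; "qpos": joint angles; "joint_vel": joint speeds; "joint_torque": joint torques, N m; "ee_pos": TCP position; "tcp_rot": TCP orientation; "force": force on the tool from outside, world axes, zero at the start; "torque": the same for the moment, N m; "width": opening from 0.0 (shut) to 1.0 (fully open); "finger_force": force on a finger pad.
Only numpy, scipy, OpenCV 4.12 (cv2) and the standard library are available. Lean on these libraries where they do the work, as an engineer would, in place of code of your own. Each camera call takes 0.05 s, during which the arm holds its last target. There are 200 camera calls.

## Working session

There is one attempt and no reset: what is moved stays moved. The work goes in short steps, Python scripts to look and compute and a tool call to move; the robot and the scene stay as the last step left them, time stands still between calls to the robot, and variables do not carry over. Pictures are saved under pics/ and viewed, at most 13 in all, crops included, and the job is handed in when it is done.

Besides the shell and the picture viewer there is one more tool, called after "Call:" as name(argument=value, ...) on one line, values as JSON. send_rows: Moves the arm, as the interface text tells. Its arguments: {"type":"object","properties":{"motion":{"type":"array","items":{"type":"array"}},"hand":{"type":"number"}},"required":["motion"]}

```bash
mkdir -p pics; cat > h.py <<'E'
import numpy as np, cv2
from rig import bot
from scipy.spatial.transform import Rotation as R
def shot(n):
    im,d=bot.snapshot(n); return im,d,bot.camera_params(n)
def att(c):
    a=np.array(c['attitude'],float)
    return R.from_quat(a).as_matrix() if a.size==4 else a.reshape(3,3)
def pts(d,c):
    v,u=np.mgrid[0:d.shape[0],0:d.shape[1]]
    p=np.stack([(u-c['cx'])/c['fx']*d,-(v-c['cy'])/c['fy']*d,-d],-1)
    return p@att(c).T+np.array(c['position'])
E
python3 - <<'E'
from h import *
for n in('top','side'):
    im,d,c=shot(n); cv2.imwrite(f'pics/{n}0.png',im); np.savez(f'{n}0.npz',im=im,d=d,P=pts(d,c)); print(n,c, (d==0).mean())
E
```

```text
top {'fx': 413.1905157461525, 'fy': 413.1905157461525, 'cx': 309.3515124296183, 'cy': 194.62871710639243, 'position': array([ 0.40314909, -0.03611773,  1.39672111]), 'attitude': array([ 0.04073729, -0.03794404, -0.70538874,  0.70663106])} 0.00397265625
side {'fx': 466.1330695611306, 'fy': 466.1330695611306, 'cx': 323.5883165967317, 'cy': 204.81893863834847, 'position': array([ 0.37981168, -1.26966333,  1.07401541]), 'attitude': array([ 0.44322469, -0.02948578, -0.05649204,  0.89414267])} 0.00587109375
```

View pics/top0.png

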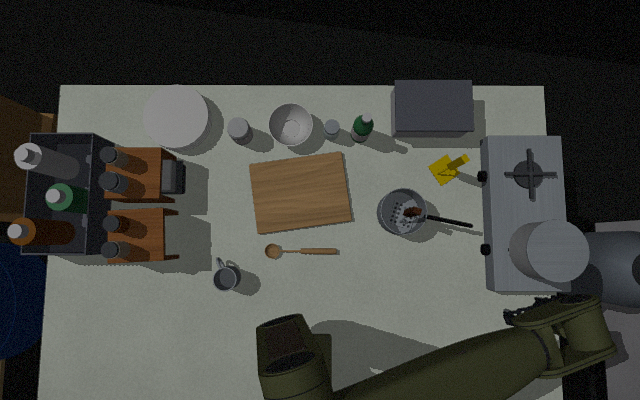

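View pics/side0.png

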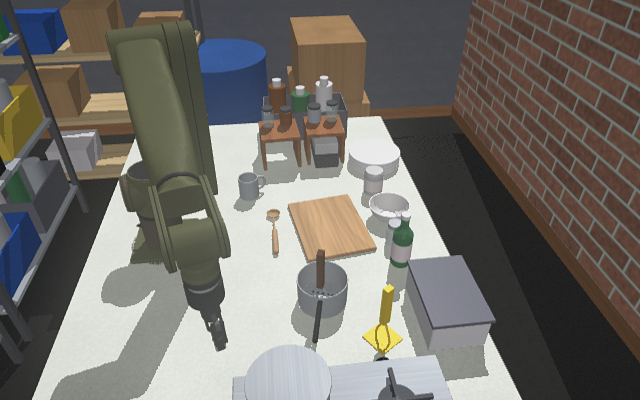

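The top view shows the wooden-handled masher in the pan at (410,212) and the board at (300,192). The shelf with grey tins sticks out at (172,177); the empty shelf is at (140,235), which is the left one in the side view. 

Candidates: the dark-handled masher in the pan (top 412,212; side 320,268), the yellow look-alike (top 448,168; side 386,310), and the wooden spoon (top 300,251). I choose the one in the pan.

```bash
python3 - <<'E'
from h import *
T=np.load('top0.npz');S=np.load('side0.npz')
np.set_printoptions(precision=4,suppress=True)
def reg(D,r0,r1,c0,c1): 
    return D['im'][r0:r1,c0:c1].reshape(-1,3).astype(float),D['P'][r0:r1,c0:c1].reshape(-1,3)
# handle
for nm,D,b in(('top',T,(195,230,390,440)),('side',S,(240,300,300,340))):
    im,p=reg(D,*b); hs=cv2.cvtColor(im[None].astype(np.uint8),cv2.COLOR_BGR2HSV)[0]
    m=((hs[:,0]<14)|(hs[:,0]>172))&(hs[:,1]>90)&(p[:,2]>0.06)
    q=p[m]; print(nm,'handle',m.sum(),q.min(0),q.max(0)); t=q[q[:,2]>q[:,2].max()-.012]; print(' top pts',len(t),t.mean(0),t.min(0),t.max(0))
    for z in np.arange(.08,.21,.025):
        s=q[abs(q[:,2]-z)<.012]
        if len(s): print('  z',z,len(s),s.mean(0),np.ptp(s,0))
# plate: grey pixels inside pan low
im,p=reg(T,185,240,375,430); z=p[:,2]
rim=p[(z>.08)&(z<.1)]; print('rim',cv2.minEnclosingCircle(rim[:,:2].astype(np.float32)),np.median(rim[:,2]))
# board
im,p=reg(T,145,240,240,360); m=(p[:,2]>.008)&(p[:,2]<.03)
print('board',cv2.minAreaRect(p[m][:,:2].astype(np.float32)),np.median(p[m][:,2]),cv2.boxPoints(cv2.minAreaRect(p[m][:,:2].astype(np.float32))))
# shelves
for b in((205,268,103,190),(145,205,103,190)):
    im,p=reg(T,*b); m=(p[:,2]>.13)&(p[:,2]<.165); print('shelf',np.median(p[m][:,2]));r=cv2.minAreaRect(p[m][:,:2].astype(np.float32));print(r,cv2.boxPoints(r))
for n,(u,v) in dict(mug=(227,280),spoon=(274,251),spoon2=(335,251),bowl=(291,125),tin=(239,130),salt=(332,128),bottle=(362,125),yel=(458,160),potend=(470,225),crate=(65,195),tins=(180,175)).items(): print(n,T['P'][v,u])
big=cv2.resize(T['im'][170:255,360:490],None,fx=4,fy=4,interpolation=cv2.INTER_CUBIC)
b2=cv2.resize(S['im'][230:330,280:420],None,fx=4,fy=4,interpolation=cv2.INTER_CUBIC)
o=np.zeros((400+340,560,3),np.uint8);o[:340,:520]=big;o[340:,:560]=b2
cv2.imwrite('pics/c1.png',cv2.resize(o,(450,595)))
E
```

```text
top handle 89 [ 0.4031 -0.4374  0.0784] [ 0.5019 -0.0361  1.3967]
 top pts 2 [ 0.4031 -0.0361  1.3967] [ 0.4031 -0.0361  1.3967] [ 0.4031 -0.0361  1.3967]
  z 0.08 9 [ 0.4857 -0.3635  0.0834] [0.0284 0.1091 0.0121]
  z 0.10500000000000001 8 [ 0.4886 -0.3349  0.1061] [0.0161 0.0167 0.0138]
  z 0.13 9 [ 0.4919 -0.3339  0.1305] [0.0186 0.0103 0.0219]
  z 0.15500000000000003 11 [ 0.4911 -0.333   0.1528] [0.0204 0.0157 0.0192]
  z 0.18000000000000005 6 [ 0.4905 -0.3347  0.1804] [0.0171 0.0154 0.0144]
  z 0.20500000000000007 40 [ 0.4917 -0.3416  0.2032] [0.0179 0.0245 0.0101]
side handle 20 [ 0.3798 -1.2697  0.2017] [ 0.5025 -0.335   1.074 ]
 top pts 1 [ 0.3798 -1.2697  1.074 ] [ 0.3798 -1.2697  1.074 ] [ 0.3798 -1.2697  1.074 ]
  z 0.20500000000000007 19 [ 0.4902 -0.3445  0.2043] [0.0201 0.0182 0.0064]
rim ((0.4964553415775299, -0.33417853713035583), 0.07969653606414795) 0.08739767527328224
board ((0.579474151134491, 0.027674466371536255), (0.2701086401939392, 0.36702436208724976), 8.120922088623047) 0.0147724177542774 [[ 0.4199  0.1903]
 [ 0.4717 -0.1731]
 [ 0.7391 -0.1349]
 [ 0.6873  0.2284]]
shelf 0.14497571597286396
((0.4203760623931885, 0.4942646622657776), (0.16019189357757568, 0.1707242876291275), 3.1899611949920654) [[0.3357 0.575 ]
 [0.3452 0.4046]
 [0.5051 0.4135]
 [0.4956 0.584 ]]
shelf 0.14492481833373172
((0.61188805103302, 0.5120372772216797), (0.1740008443593979, 0.1605992168188095), 89.96932220458984) [[0.5315 0.4251]
 [0.6921 0.425 ]
 [0.6922 0.599 ]
 [0.5316 0.5991]]
mug [ 0.273   0.243  -0.0002]
spoon [ 0.369   0.0877 -0.0002]
spoon2 [ 0.3699 -0.1157  0.0178]
bowl [0.8007 0.0334 0.0049]
tin [0.7565 0.1955 0.1017]
salt [ 0.7686 -0.1041  0.0828]
bottle [ 0.7587 -0.1931  0.1525]
yel [ 0.6465 -0.4796  0.167 ]
potend [ 0.4534 -0.5349  0.0964]
crate [0.5336 0.6764 0.2101]
tins [0.6171 0.3943 0.0569]
```

View pics/c1.png

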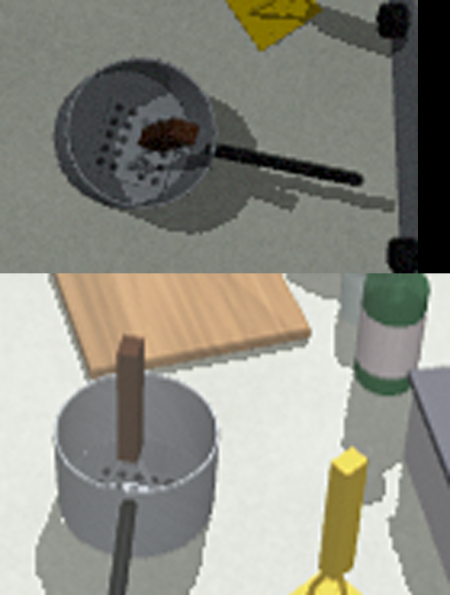

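The crop confirms the choice: a dark brown handle standing upright in the pan, with its perforated plate turned roughly 20–30° to the axes. Next I measure the handle yaw.

```bash
python3 - <<'E'
from h import *
T=np.load('top0.npz');S=np.load('side0.npz')
np.set_printoptions(precision=4,suppress=True)
P=T['P'];m=(P[...,2]>.197)&(P[...,2]<.215);m[:195]=0;m[230:]=0;m[:,:390]=0;m[:,440:]=0
q=P[m][:,:2].astype(np.float32);print(len(q),q.mean(0),cv2.minAreaRect(q))
# plate: inside pan, height<.02, bright
r=np.hypot(P[...,0]-.496,P[...,1]+.334)
g=T['im'].max(-1)
m=(r<.07)&(P[...,2]>-.005)&(P[...,2]<.03)
z=P[m][:,2];print('floor z pct',np.percentile(z,[5,25,50,75,95]))
for y in range(192,236):
    print(''.join('HHH' if P[y,x,2]>.06 and r[y,x]<.066 else (f'{g[y,x]:3d}' if r[y,x]<.075 and P[y,x,2]<.06 else '  .') for x in range(378,430)))
im=S['im'][225:335,270:430]
print(bot.get_obs()['tcp_rot'])
E
```

```text
57 [ 0.4917 -0.3422] ((0.4919078052043915, -0.3424314856529236), (0.02444949932396412, 0.017825813964009285), 67.92949676513672)
floor z pct [-0.0002  0.0032  0.0057  0.0087  0.0145]
  .  .  .  .  .  .  .  .  .  .  .  .  .  . 41 39 47 50 68 59 61 59 62 54 57 37 38 38 44 43 36 41 40 41  .  .  .  .  .  .  .  .  .  .  .  .  .  .  .  .  .  .
  .  .  .  .  .  .  .  .  .  .  .  . 38 75 63 68 65 65 73 67 66 65 67 67 64 68 65 44 42 43 43 43 46 42 41 55  .  .  .  .  .  .  .  .  .  .  .  .  .  .  .  .
  .  .  .  .  .  .  .  .  .  .  . 68 66 74 66 68 68 61 66 67 67 73 66 66 68 62 65 69 62 44 41 38 43 41 38 50 48 57  .  .  .  .  .  .  .  .  .  .  .  .  .  .
  .  .  .  .  .  .  .  .  .  . 66 67 68 65 67 65 65 69 66 68 65 66 67 71 66 70 68 67 67 63 64 43 42 38 48 57 54 53  .  .  .  .  .  .  .  .  .  .  .  .  .  .
  .  .  .  .  .  .  .  .  .  . 68 65 69 69 69 68 65 63 64 67 62 66 65 63 61 66 72 66 68 70 70 67 52 35 43 58 55 56 57  .  .  .  .  .  .  .  .  .  .  .  .  .
  .  .  .  .  .  .  .  . 65 64 66 62 64 70 70 66 65 65 66 69 66 61 60 65 69 63 64 68 73 62 65 60 65 57 39 57 54 57 60 56  .  .  .  .
[... 5324 characters left out ...]
 .  .  .  .  .  .  .  .  .  .  .  .  .
  .  .  .  .  .  .  .  .  .  .131 83 58 38 40  .  .  .  . 70 56 66 72112112107110 78 56 64 59 55  .  .  .  .  .  .  .  .  .  .  .  .  .  .  .  .  .  .  .  .
  .  .  .  .  .  .  .  .  .  .  .132132106 40 36 42 52  .  .  .  .  .106 76 78 58  .  .  .  .  .  .  .  .  .  .  .  .  .  .  .  .  .  .  .  .  .  .  .  .  .
  .  .  .  .  .  .  .  .  .  .  .  .  .  .126122 64 68 65 57 59 65  .  .  .  .  .  .  .  .  .  .  .  .  .  .  .  .  .  .  .  .  .  .  .  .  .  .  .  .  .  .
  .  .  .  .  .  .  .  .  .  .  .  .  .  .  .  .  .134126 76 77 83 81 78 81 87 83 78  .  .  .  .  .  .  .  .  .  .  .  .  .  .  .  .  .  .  .  .  .  .  .  .
[ 0.9838  0.1795 -0.0001 -0.0009]
```

```bash
cat >> h.py <<'E'
import json
def rows(p1,R1,p2,R2,n,dec=3):
    """straight world path p1->p2 with turn R1->R2 in n rows; returns rows and end pose"""
    rv=np.round((R1.inv()*R2).as_rotvec()/n/0.1,dec); out=[];p=np.array(p1,float);Rc=R1
    for i in range(n):
        s=Rc.inv().apply((np.array(p2)-p)/(n-i))/.25; s=np.round(s,dec)+0
        out.append([list(map(float,s)),list(map(float,rv+0))]); p=p+Rc.apply(s*.25); Rc=Rc*R.from_rotvec(rv*.1)
    return out,p,Rc
def rdown(yaw,tilt=0):
    """tool z down, tool x at heading yaw; tilt>0 leans the body toward +tool x heading"""
    x=np.array([np.cos(yaw),np.sin(yaw),0]);z=-np.sin(tilt)*x-np.cos(tilt)*np.array([0,0,1.]);xx=np.cos(tilt)*x-np.sin(tilt)*np.array([0,0,1.])
    return R.from_matrix(np.c_[xx,np.cross(z,xx),z])
def cur():
    o=bot.get_obs(); return np.array(o['ee_pos']),R.from_quat(o['tcp_rot']),o
def show(r): print(json.dumps(r).replace(' ',''))
E
python3 - <<'E'
from h import *
p,Rc,o=cur(); print(o['time'])
d=np.deg2rad
a,p,Rc=rows(p,Rc,[.4915,-.343,.250],rdown(d(67.9)),10); show(a);print(p)
a,p,Rc=rows(p,Rc,[.4915,-.343,.177],rdown(d(67.9)),4); show(a);print(p)
E
```

```text
0.1
[[[0.135,-0.062,-0.008],[-0.002,-0.001,-0.824]],[[0.14,-0.051,-0.008],[-0.002,-0.001,-0.824]],[[0.144,-0.039,-0.008],[-0.002,-0.001,-0.824]],[[0.147,-0.027,-0.008],[-0.002,-0.001,-0.824]],[[0.148,-0.015,-0.008],[-0.002,-0.001,-0.824]],[[0.149,-0.002,-0.008],[-0.002,-0.001,-0.824]],[[0.149,0.01,-0.008],[-0.002,-0.001,-0.824]],[[0.147,0.022,-0.008],[-0.002,-0.001,-0.824]],[[0.145,0.034,-0.007],[-0.002,-0.001,-0.824]],[[0.142,0.046,-0.008],[-0.002,-0.001,-0.824]]]
[ 0.4915686  -0.34305546  0.25005578]
[[[0.0,0.0,0.073],[0.001,0.001,-0.001]],[[0.0,0.0,0.073],[0.001,0.001,-0.001]],[[0.0,0.0,0.073],[0.001,0.001,-0.001]],[[0.0,0.0,0.073],[0.001,0.001,-0.001]]]
[ 0.49157232 -0.34306183  0.17705578]
```

Call:
send_rows(motion=[[[0,0,-0.08],[0,0,0]],[[0.135,-0.062,0],[0,0,-0.824]],[[0.14,-0.051,0],[0,0,-0.824]],[[0.144,-0.039,0],[0,0,-0.824]],[[0.147,-0.027,0],[0,0,-0.824]],[[0.148,-0.015,0],[0,0,-0.824]],[[0.149,-0.002,0],[0,0,-0.824]],[[0.149,0.01,0],[0,0,-0.824]],[[0.147,0.022,0],[0,0,-0.824]],[[0.145,0.034,0],[0,0,-0.824]],[[0.142,0.046,0],[0,0,-0.824]],[[0,0,0],[0,0,0]],[[0,0,0],[0,0,0]]], hand=1)

```text
time: 1.4
ee_pos: [0.4919, -0.3429, 0.2507]
tcp_rot: [0.829, 0.559, -0.0, -0.0]
force: [-0.8, -0.8, -0.3]
width: 1.0
finger_force: 0.0
```

```bash
python3 - <<'E'
from h import *
d=np.deg2rad
p,Rc,o=cur(); print(o['time'],p,o['qpos'],Rc.as_matrix().round(3).tolist())
a,p,Rc=rows(p,Rc,[.4915,-.343,.177],rdown(d(67.9)),4); show(a)
im,dd,c=shot('top');im2,_,_=shot('side')
o=np.hstack([cv2.resize(im[160:250,360:480],None,fx=3,fy=3),cv2.resize(im2[180:330,240:400],(384,270))[:270]]) if 0 else None
a=cv2.resize(im[160:250,350:480],(520,360));b=cv2.resize(im2[200:330,250:400],(416,360));cv2.imwrite('pics/a1.png',cv2.resize(np.hstack([a,b]),(790,304)))
E
```

```text
1.4 [ 0.49186883 -0.34292588  0.25074778] [-6.98155246e-01  2.98749452e-03  1.74423820e+00 -4.24713493e-04
  1.39535318e+00 -3.13213475e-01] [[0.375, 0.927, -0.001], [0.927, -0.375, 0.0], [-0.0, -0.001, -1.0]]
[[[0.0,0.0,0.074],[-0.003,0.0,0.002]],[[0.0,0.0,0.074],[-0.003,0.0,0.002]],[[0.0,-0.001,0.073],[-0.003,0.0,0.002]],[[-0.001,0.0,0.074],[-0.003,0.0,0.002]]]
```

View pics/a1.png

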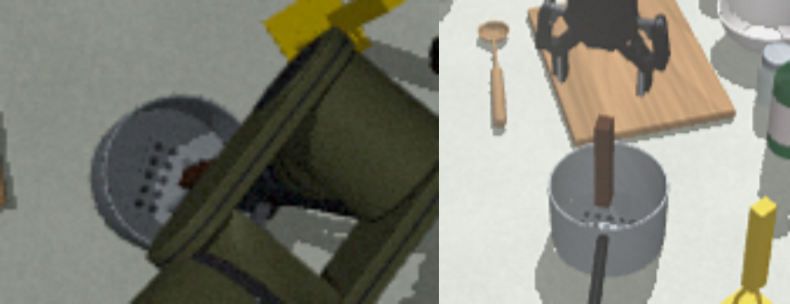

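The fingers stand open above the handle at about (600,90), with the handle end at (604,120) midway between them. I go down and close.

Call:
send_rows(motion=[[[0,0,0.06],[0,0,0]],[[0,0,0.06],[0,0,0]],[[0,0,0.06],[0,0,0]],[[0,0,0.06],[0,0,0]],[[0,0,0.055],[0,0,0]],[[0,0,0],[0,0,0]]], hand=1)

```text
time: 2.1
ee_pos: [0.4903, -0.3425, 0.1739]
tcp_rot: [0.83, 0.558, -0.001, -0.003]
force: [-0.2, -0.4, 0.1]
width: 0.999
finger_force: 0.0
```

Call:
send_rows(motion=[[[0,0,0],[0,0,0]],[[0,0,0],[0,0,0]],[[0,0,0],[0,0,0]],[[0,0,0],[0,0,0]],[[0,0,0],[0,0,0]],[[0,0,0],[0,0,0]],[[0,0,0],[0,0,0]],[[0,0,0],[0,0,0]],[[0,0,0],[0,0,0]],[[0,0,0],[0,0,0]]], hand=-1)

```text
time: 3.1
ee_pos: [0.4922, -0.344, 0.1784]
tcp_rot: [0.83, 0.558, 0.0, 0.001]
force: [1.4, -0.4, 5.2]
width: 0.2
finger_force: 60.0
```

Call:
send_rows(motion=[[[0,0,-0.04],[0,0,0]],[[0,0,-0.08],[0,0,0]],[[0,0,-0.1],[0,0,0]],[[0,0,-0.1],[0,0,0]],[[0,0,-0.1],[0,0,0]],[[0,0,-0.1],[0,0,0]],[[0,0,-0.08],[0,0,0]],[[0,0,-0.04],[0,0,0]],[[0,0,0],[0,0,0]]])

```text
time: 4.0
ee_pos: [0.4918, -0.3437, 0.3385]
tcp_rot: [0.83, 0.558, 0.0, 0.0]
force: [-0.0, -1.0, -2.1]
width: 0.197
finger_force: 59.1
```

```bash
python3 - <<'E'
from h import *
np.set_printoptions(precision=4,suppress=True)
d=np.deg2rad
p,Rc,o=cur(); print(o['time'],p,o['width'],o['force'])
im,dd,c=shot('side'); P=pts(dd,c); cv2.imwrite('pics/l1.png',im[60:360,160:480])
# refine board from stored top view: brown mask
T=np.load('top0.npz');hs=cv2.cvtColor(T['im'],cv2.COLOR_BGR2HSV)
m=((hs[...,0]>5)&(hs[...,0]<25)&(hs[...,1]>70)&(T['P'][...,2]>.009)).astype(np.uint8);m[:140]=0;m[243:]=0;m[:,:235]=0;m[:,370:]=0
q=T['P'][m>0][:,:2];k=cv2.findContours(m,0,2)[0];k=max(k,key=cv2.contourArea);q=T['P'][k[:,0,1],k[:,0,0]][:,:2].astype(np.float32)
print('board',cv2.minAreaRect(q));print(cv2.boxPoints(cv2.minAreaRect(q)))
E
```

```text
4.0 [ 0.4918 -0.3437  0.3385] 0.19710846598695766 [-0.0056 -0.9844 -2.1002]
board ((0.5436180830001831, -0.0008359253406524658), (0.28806063532829285, 0.3182338774204254), 8.067888259887695)
[[ 0.3787  0.1365]
 [ 0.4233 -0.1786]
 [ 0.7086 -0.1382]
 [ 0.6639  0.1769]]
```

View pics/l1.png

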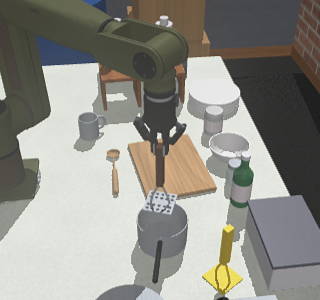

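The masher hangs upright at crop (160,170) with its plate at (160,203), clear above the pan. I carry it over the board, leaning the tool 35° towards board +y.

```bash
python3 - <<'E'
from h import *
d=np.deg2rad
p,Rc,o=cur()
a,p,Rc=rows(p,Rc,[.573,-.032,.26],rdown(d(95),d(35)),12,2); show(a);print(p,Rc.as_matrix().round(3).tolist())
E
```

```text
[[[0.11,-0.01,0.03],[-0.12,-0.5,-0.38]],[[0.11,-0.01,0.02],[-0.12,-0.5,-0.38]],[[0.11,-0.01,0.01],[-0.12,-0.5,-0.38]],[[0.11,0.0,0.01],[-0.12,-0.5,-0.38]],[[0.11,0.0,0.0],[-0.12,-0.5,-0.38]],[[0.11,0.01,0.0],[-0.12,-0.5,-0.38]],[[0.11,0.01,-0.01],[-0.12,-0.5,-0.38]],[[0.11,0.01,-0.01],[-0.12,-0.5,-0.38]],[[0.11,0.02,-0.02],[-0.12,-0.5,-0.38]],[[0.1,0.02,-0.02],[-0.12,-0.5,-0.38]],[[0.1,0.03,-0.03],[-0.12,-0.5,-0.38]],[[0.1,0.03,-0.03],[-0.12,-0.5,-0.38]]]
[ 0.57304724 -0.0316866   0.26082993] [[-0.07, 0.996, 0.048], [0.816, 0.085, -0.571], [-0.573, -0.001, -0.819]]
```

Call:
send_rows(motion=[[[0.11,-0.01,0.03],[-0.12,-0.5,-0.38]],[[0.11,-0.01,0.02],[-0.12,-0.5,-0.38]],[[0.11,-0.01,0.01],[-0.12,-0.5,-0.38]],[[0.11,0.0,0.01],[-0.12,-0.5,-0.38]],[[0.11,0.0,0.0],[-0.12,-0.5,-0.38]],[[0.11,0.01,0.0],[-0.12,-0.5,-0.38]],[[0.11,0.01,-0.01],[-0.12,-0.5,-0.38]],[[0.11,0.01,-0.01],[-0.12,-0.5,-0.38]],[[0.11,0.02,-0.02],[-0.12,-0.5,-0.38]],[[0.1,0.02,-0.02],[-0.12,-0.5,-0.38]],[[0.1,0.03,-0.03],[-0.12,-0.5,-0.38]],[[0.1,0.03,-0.03],[-0.12,-0.5,-0.38]],[[0,0,0],[0,0,0]],[[0,0,0],[0,0,0]]])

```text
time: 5.45
ee_pos: [0.5723, -0.0312, 0.2587]
tcp_rot: [0.644, 0.703, -0.205, 0.22]
force: [0.5, 0.0, -1.7]
width: 0.199
finger_force: 58.9
```

```bash
python3 - <<'E'
from h import *
np.set_printoptions(precision=4,suppress=True)
p,Rc,o=cur(); print(o['time'],p,o['qpos'],o['force']);print(Rc.as_matrix().round(3).tolist())
O=p+Rc.apply([0,0,.173]);E=p+Rc.apply([.04,0,.173]);print('O',O,'E',E)
im,dd,c=shot('side'); cv2.imwrite('pics/b1.png',im[60:360,160:480])
E
```

```text
5.45 [ 0.5723 -0.0312  0.2587] [ 0.1284 -0.0283  1.8462 -0.6208  1.3966  0.1748] [ 0.4549  0.003  -1.7254]
[[-0.073, 0.996, 0.046], [0.816, 0.086, -0.572], [-0.574, -0.005, -0.819]]
O [ 0.5802 -0.1301  0.117 ] E [ 0.5773 -0.0975  0.094 ]
```

View pics/b1.png

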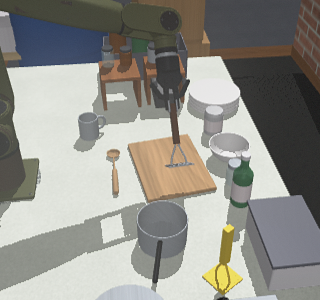

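The masher leans at crop (177,130), and its plate at (178,165) is over the middle of the board. Next come the descent and the arc about the plate edge.

```bash
cat > arc.py <<'E'
from h import *
def arc(p,Rc,th0,th1,n,bias=.002,back=.017,L=.19):
    r=np.hypot(L,.04);a=np.arctan2(.04,L)
    dv=Rc.as_matrix()[:,0].copy();dv[2]=0;dv/=np.linalg.norm(dv);up=np.array([0,0,1.])
    f=lambda t:r*(np.sin(t-a)*dv+np.cos(t-a)*up)
    th=np.linspace(th0,th1,n+1);out=[];b=bias/n;acc=np.zeros(3);tgt=np.zeros(3)
    for i in range(n):
        tgt=tgt+f(th[i+1])-f(th[i])-up*b
        s=np.round(Rc.inv().apply(tgt-acc)/.25,2)+0; acc=acc+Rc.apply(s*.25)
        out.append([list(map(float,s)),[0,0,0]])
    return out,p+acc
E
python3 - <<'E'
from arc import *
d=np.deg2rad
p,Rc,o=cur()
a,p1,R1=rows(p,Rc,p-[0,0,.076],Rc,7,2);show(a)
a,p2=arc(p1,R1,d(35),d(62),12,.004);show(a);print(p1,p2)
E
```

```text
[[[0.02,0.0,0.04],[0.0,0.0,0.0]],[[0.03,0.0,0.03],[0.0,0.0,0.0]],[[0.02,0.0,0.04],[0.0,0.0,0.0]],[[0.03,0.0,0.03],[0.0,0.0,0.0]],[[0.02,0.0,0.04],[0.0,0.0,0.0]],[[0.03,0.0,0.03],[0.0,0.0,0.0]],[[0.02,0.0,0.04],[0.0,0.0,0.0]]]
[[[0.03,0.0,0.0],[0,0,0]],[[0.03,0.0,-0.01],[0,0,0]],[[0.03,0.0,0.0],[0,0,0]],[[0.03,0.0,0.0],[0,0,0]],[[0.04,0.0,0.0],[0,0,0]],[[0.03,0.0,0.0],[0,0,0]],[[0.03,0.0,0.0],[0,0,0]],[[0.03,0.0,0.01],[0,0,0]],[[0.03,0.0,0.0],[0,0,0]],[[0.03,0.0,0.01],[0,0,0]],[[0.03,0.0,0.0],[0,0,0]],[[0.03,0.0,0.01],[0,0,0]]]
[ 0.57253153 -0.033048    0.18420743] [0.56620126 0.0395693  0.12704184]
```

Call:
send_rows(motion=[[[0.02,0.0,0.04],[0,0,0]],[[0.03,0.0,0.03],[0,0,0]],[[0.02,0.0,0.04],[0,0,0]],[[0.03,0.0,0.03],[0,0,0]],[[0.02,0.0,0.04],[0,0,0]],[[0.03,0.0,0.03],[0,0,0]],[[0.02,0.0,0.03],[0,0,0]],[[0.0,0.0,0.0],[0,0,0]],[[0.0,0.0,0.0],[0,0,0]]])

```text
time: 6.4
ee_pos: [0.5734, -0.0316, 0.1877]
tcp_rot: [0.645, 0.702, -0.204, 0.222]
force: [-0.4, -0.5, -0.9]
width: 0.196
finger_force: 58.9
```

Call:
send_rows(motion=[[[0.01,0,0.01],[0,0,0]],[[0,0,0.01],[0,0,0]],[[0.03,0.0,0.0],[0,0,0]],[[0.03,0.0,0.0],[0,0,0]],[[0,0,0],[0,0,0]]])

```text
time: 6.9
ee_pos: [0.5735, -0.0201, 0.1764]
tcp_rot: [0.645, 0.702, -0.204, 0.224]
force: [-0.9, 0.0, 5.3]
width: 0.196
finger_force: 60.2
```

Call:
send_rows(motion=[[[0.03,0.0,0.0],[0,0,0]],[[0.03,0.0,0.0],[0,0,0]],[[0.04,0.0,0.0],[0,0,0]],[[0.03,0.0,0.0],[0,0,0]],[[0.03,0.0,0.0],[0,0,0]],[[0.03,0.0,0.01],[0,0,0]],[[0.03,0.0,0.0],[0,0,0]]])

```text
time: 7.6
ee_pos: [0.5706, 0.0244, 0.1443]
tcp_rot: [0.645, 0.702, -0.202, 0.224]
force: [-2.0, 1.7, 6.8]
width: 0.201
finger_force: 63.1
```

```bash
python3 - <<'E'
from h import *
np.set_printoptions(precision=4,suppress=True)
p,Rc,o=cur(); print(o['time'],p,o['force'],o['torque'])
im,dd,c=shot('side'); P=pts(dd,c)
hs=cv2.cvtColor(im,cv2.COLOR_BGR2HSV)
cv2.imwrite('pics/b2.png',cv2.resize(im[100:260,260:420],(480,480)))
E
```

```text
7.6 [0.5706 0.0244 0.1443] [-2.0103  1.7155  6.7606] [-0.7191  0.492  -0.4064]
```

View pics/b2.png

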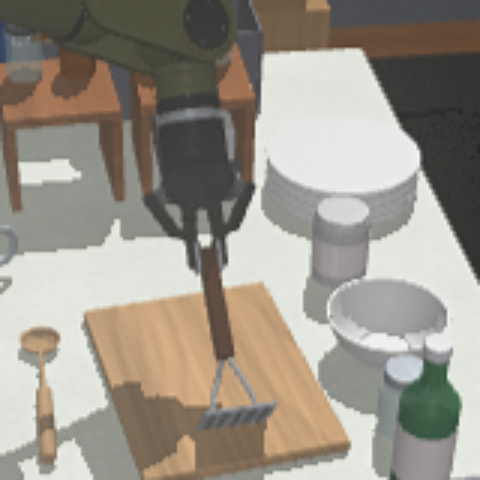

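The plate edge presses on the board at (237,425), and the handle has swung between the fingers to about 55°. I hold briefly, then continue the arc to the lying pose.

```bash
python3 - <<'E'
from arc import *
d=np.deg2rad
p,Rc,o=cur()
a,p2=arc(p,Rc,d(55),d(80),11,.001);show(a);print(p2)
a,p2=arc(p2,Rc,d(80),d(95),7,.0);show(a);print(p2)
E
```

```text
[[[0.03,0.0,0.01],[0,0,0]],[[0.03,0.0,0.0],[0,0,0]],[[0.03,0.0,0.01],[0,0,0]],[[0.03,0.0,0.01],[0,0,0]],[[0.03,0.0,0.01],[0,0,0]],[[0.03,0.0,0.01],[0,0,0]],[[0.03,0.0,0.01],[0,0,0]],[[0.03,0.0,0.01],[0,0,0]],[[0.02,0.0,0.02],[0,0,0]],[[0.03,0.0,0.01],[0,0,0]],[[0.03,0.0,0.02],[0,0,0]]]
[0.56637757 0.07334162 0.072687  ]
[[[0.02,0.0,0.02],[0,0,0]],[[0.03,0.0,0.01],[0,0,0]],[[0.02,0.0,0.02],[0,0,0]],[[0.02,0.0,0.02],[0,0,0]],[[0.02,0.0,0.02],[0,0,0]],[[0.02,0.0,0.02],[0,0,0]],[[0.02,0.0,0.02],[0,0,0]]]
[0.56555779 0.08531074 0.02453549]
```

Call:
send_rows(motion=[[[0,0,0],[0,0,0]],[[0,0,0.0],[0,0,0]]])

```text
time: 7.85
ee_pos: [0.5703, 0.0248, 0.1437]
tcp_rot: [0.645, 0.702, -0.202, 0.223]
force: [-2.8, 7.3, 10.4]
width: 0.202
finger_force: 64.0
```

Call:
send_rows(motion=[[[0.03,0.0,0.01],[0,0,0]],[[0.03,0.0,0.0],[0,0,0]],[[0.03,0.0,0.01],[0,0,0]],[[0.03,0.0,0.01],[0,0,0]],[[0.03,0.0,0.01],[0,0,0]],[[0.03,0.0,0.01],[0,0,0]],[[0.03,0.0,0.01],[0,0,0]],[[0.03,0.0,0.01],[0,0,0]],[[0.02,0.0,0.02],[0,0,0]],[[0.03,0.0,0.01],[0,0,0]],[[0.03,0.0,0.02],[0,0,0]]])

```text
time: 8.95
ee_pos: [0.565, 0.0716, 0.0694]
tcp_rot: [0.645, 0.702, -0.203, 0.222]
force: [0.7, 1.1, 4.2]
width: 0.199
finger_force: 66.4
```

Call:
send_rows(motion=[[[0.02,0.0,0.02],[0,0,0]],[[0.03,0.0,0.01],[0,0,0]],[[0.02,0.0,0.02],[0,0,0]],[[0.02,0.0,0.02],[0,0,0]],[[0.02,0.0,0.02],[0,0,0]],[[0,0,0],[0,0,0]],[[0,0,0],[0,0,0]]])

```text
time: 9.65
ee_pos: [0.5634, 0.0809, 0.0347]
tcp_rot: [0.645, 0.702, -0.204, 0.221]
force: [1.1, 1.0, 1.1]
width: 0.195
finger_force: 67.6
```

Call:
send_rows(motion=[[[0.01,0,0.02],[0,0,0]],[[0.01,0,0.01],[0,0,0]],[[0,0,0],[0,0,0]],[[0,0,0],[0,0,0]]])

```text
time: 10.05
ee_pos: [0.5637, 0.0805, 0.0263]
tcp_rot: [0.645, 0.702, -0.204, 0.222]
force: [0.3, 1.5, 2.2]
width: 0.202
finger_force: 68.1
```

```bash
python3 - <<'E'
from h import *
np.set_printoptions(precision=4,suppress=True)
p,Rc,o=cur(); print(o['time'],p,o['force'],o['torque'])
im,dd,c=shot('side');
cv2.imwrite('pics/b3.png',cv2.resize(im[140:280,260:400],(420,420)))
E
```

```text
10.05 [0.5637 0.0805 0.0263] [0.2542 1.4807 2.2243] [-0.4316 -0.1059  0.1215]
```

View pics/b3.png

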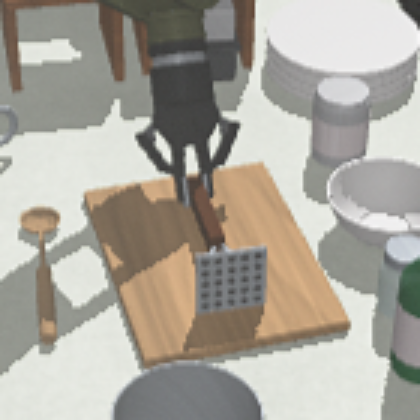

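The masher lies nearly down on the board, with its plate at (232,280) and handle at (207,210). I release it.

Call:
send_rows(motion=[[[0,0,0],[0,0,0]],[[0,0,0],[0,0,0]],[[0,0,0],[0,0,0]],[[0,0,0],[0,0,0]],[[0,0,0],[0,0,0]],[[0,0,0],[0,0,0]]], hand=0.2)

```text
time: 10.7
ee_pos: [0.5637, 0.0808, 0.0263]
tcp_rot: [0.645, 0.702, -0.204, 0.222]
force: [0.3, -0.3, 0.0]
width: 0.598
finger_force: 0.0
```

Call:
send_rows(motion=[[[0,0,-0.08],[0,0,0]],[[0,0,-0.1],[0,0,0]],[[0,0,-0.15],[0,0,0]],[[0,0,-0.15],[0,0,0]],[[0,0,-0.15],[0,0,0]],[[0,0,0],[0,0,0]]], hand=1)

```text
time: 11.3
ee_pos: [0.5589, 0.1742, 0.161]
tcp_rot: [0.646, 0.703, -0.199, 0.224]
force: [0.6, 0.2, 1.1]
width: 0.999
finger_force: 0.0
```

```bash
cat > m.py <<'E'
from h import *
np.set_printoptions(precision=4,suppress=True)
def handle(nm='side',box=(.40,.70,-.16,.17),zlo=.0,zhi=.075):
    im,dd,c=shot(nm);P=pts(dd,c);hs=cv2.cvtColor(im,cv2.COLOR_BGR2HSV)
    x0,x1,y0,y1=box
    m=(P[...,0]>x0)&(P[...,0]<x1)&(P[...,1]>y0)&(P[...,1]<y1)&(P[...,2]>zlo)&(P[...,2]<zhi)
    brown=m&((hs[...,0]<14)|(hs[...,0]>172))&(hs[...,1]>60)&(hs[...,2]<110)
    k=cv2.connectedComponentsWithStats(brown.astype(np.uint8));j=1+np.argmax(k[2][1:,4]);q=P[k[1]==j]
    plate=m&(hs[...,1]<60)&(P[...,2]>zlo+.03)
    return im,q,P[plate]
E
python3 - <<'E'
from m import *
p,Rc,o=cur();print(o['time'],p)
for nm in('side','top'):
    im,q,pl=handle(nm)
    q=q[q[:,2]>.02]
    u=np.linalg.svd(q[:,:2]-q[:,:2].mean(0),full_matrices=False)[2][0];u*=np.sign(u[1]);t=(q[:,:2]-q[:,:2].mean(0))@u
    print(nm,len(q),'heading',np.degrees(np.arctan2(u[1],u[0])),q.mean(0),'ends',q[:,:2].mean(0)+u*t.min(),q[:,:2].mean(0)+u*t.max(),'z',q[:,2].min(),q[:,2].max(),cv2.minAreaRect(q[:,:2].astype(np.float32)))
    if len(pl):print(' plate',pl.mean(0),pl.min(0),pl.max(0),len(pl))
    cv2.imwrite(f'pics/r_{nm}.png',im)
a=cv2.imread('pics/r_side.png')[140:290,250:410];b=cv2.imread('pics/r_top.png')[140:250,230:370]
cv2.imwrite('pics/b4.png',np.hstack([cv2.resize(a,(400,375)),cv2.resize(b,(380,375))]))
E
```

```text
11.3 [0.5589 0.1742 0.161 ]
side 48 heading 94.34897500341692 [0.5665 0.0064 0.0508] ends [ 0.5695 -0.0326] [0.5617 0.0699] z 0.040232537341627905 0.06030965905628505 ((0.5644778609275818, 0.01841690018773079), (0.018360767513513565, 0.10286776721477509), 6.484907150268555)
 plate [ 0.5726 -0.0807  0.0507] [ 0.5362 -0.1119  0.0302] [0.6135 0.0907 0.0746] 295
top 187 heading 95.00474496365584 [0.5654 0.0349 0.0473] ends [ 0.5707 -0.026 ] [0.5597 0.0998] z 0.024561248609578756 0.06020578618903327 ((0.5660672187805176, 0.03694304823875427), (0.018207980319857597, 0.12626886367797852), 4.77150297164917)
 plate [ 0.5749 -0.0683  0.0522] [ 0.5375 -0.1025  0.0311] [ 0.6143 -0.0261  0.0746] 98
```

View pics/b4.png

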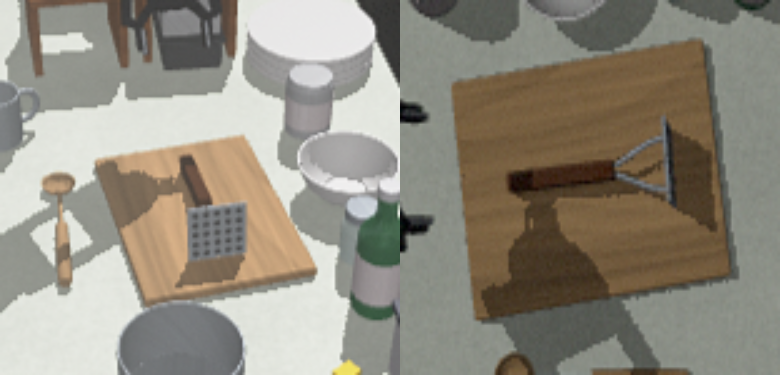

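Both views show the masher lying on the board with heading 95°: plate at (218,232)/(668,160), and handle from (615,170) to (510,180) in the top view. Now I take it again near the plate.

```bash
python3 - <<'E'
from h import *
d=np.deg2rad
p,Rc,o=cur()
G=np.array([.5693,-.010,.044]);Rg=rdown(d(95),d(-12));tz=Rg.as_matrix()[:,2]
T1=G+tz*.019
a,p,R1=rows(p,Rc,T1-tz*.085,Rg,11,2);show(a);print(p)
a,p,R1=rows(p,R1,T1,Rg,6,2);show(a);print(p,T1)
E
```

```text
[[[-0.05,0.0,0.05],[0.0,0.75,0.0]],[[-0.05,0.0,0.05],[0.0,0.75,0.0]],[[-0.06,0.0,0.05],[0.0,0.75,0.0]],[[-0.06,0.0,0.04],[0.0,0.75,0.0]],[[-0.06,0.0,0.04],[0.0,0.75,0.0]],[[-0.07,0.0,0.03],[0.0,0.75,0.0]],[[-0.07,0.0,0.03],[0.0,0.75,0.0]],[[-0.07,0.0,0.03],[0.0,0.75,0.0]],[[-0.07,0.0,0.02],[0.0,0.75,0.0]],[[-0.07,-0.01,0.01],[0.0,0.75,0.0]],[[-0.07,0.0,0.01],[0.0,0.75,0.0]]]
[ 0.57081283 -0.02371244  0.10839446]
[[[0.0,0.0,0.06],[0.0,-0.01,0.0]],[[0.0,0.0,0.06],[0.0,-0.01,0.0]],[[0.0,0.0,0.05],[0.0,-0.01,0.0]],[[0.0,0.0,0.06],[0.0,-0.01,0.0]],[[0.0,0.0,0.05],[0.0,-0.01,0.0]],[[0.0,0.0,0.06],[0.0,-0.01,0.0]]]
[ 0.56943057 -0.00589157  0.02529522] [ 0.56895571 -0.00606471  0.0254152 ]
```

Call:
send_rows(motion=[[[-0.05,0.0,0.05],[0,0.75,0]],[[-0.05,0.0,0.05],[0,0.75,0]],[[-0.06,0.0,0.05],[0,0.75,0]],[[-0.06,0.0,0.04],[0,0.75,0]],[[-0.06,0.0,0.04],[0,0.75,0]],[[-0.07,0.0,0.03],[0,0.75,0]],[[-0.07,0.0,0.03],[0,0.75,0]],[[-0.07,0.0,0.03],[0,0.75,0]],[[-0.07,0.0,0.02],[0,0.75,0]],[[-0.07,-0.01,0.01],[0,0.75,0]],[[-0.07,0.0,0.01],[0,0.75,0]],[[0,0,0],[0,0,0]],[[0,0,0],[0,0,0]]], hand=1)

```text
time: 12.7
ee_pos: [0.5688, -0.0253, 0.1058]
tcp_rot: [0.674, 0.731, 0.071, -0.08]
force: [-0.5, 0.9, 0.9]
width: 0.996
finger_force: 0.0
```

```bash
python3 - <<'E'
from h import *
d=np.deg2rad
p,Rc,o=cur();print(p,o['qpos'].round(2) if hasattr(o['qpos'],'round') else o['qpos'],Rc.as_matrix().round(3).tolist())
G=np.array([.5693,-.010,.044]);Rg=rdown(d(95),d(-12));tz=Rg.as_matrix()[:,2]
a,p,R1=rows(p,Rc,G+tz*.019,Rg,6,2);show(a);print(p)
E
```

```text
[ 0.56877675 -0.02525235  0.10576235] [-0.24  0.09  1.92  0.22  1.21 -0.4 ] [[-0.079, 0.997, -0.021], [0.974, 0.082, 0.211], [0.213, -0.004, -0.977]]
[[[0.0,0.0,0.06],[0.0,-0.01,-0.01]],[[0.0,0.0,0.05],[0.0,-0.01,-0.01]],[[0.0,0.0,0.06],[0.0,-0.01,-0.01]],[[0.0,0.0,0.05],[0.0,-0.01,-0.01]],[[0.0,0.0,0.06],[0.0,-0.01,-0.01]],[[0.01,0.01,0.05],[0.0,-0.01,-0.01]]]
[ 0.56933778 -0.00534703  0.0256172 ]
```

Call:
send_rows(motion=[[[0,0,0.06],[0,0,0]],[[0,0,0.05],[0,0,0]],[[0,0,0.06],[0,0,0]],[[0,0,0.05],[0,0,0]],[[0,0,0.06],[0,0,0]],[[0,0,0.05],[0,0,0]],[[0,0,0],[0,0,0]]])

```text
time: 13.4
ee_pos: [0.5669, -0.0062, 0.0245]
tcp_rot: [0.672, 0.732, 0.071, -0.08]
force: [-0.3, -0.6, -0.7]
width: 1.004
finger_force: 0.0
```

Call:
send_rows(motion=[[[0,0,0],[0,0,0]],[[0,0,0],[0,0,0]],[[0,0,0],[0,0,0]],[[0,0,0],[0,0,0]],[[0,0,0],[0,0,0]],[[0,0,0],[0,0,0]],[[0,0,0],[0,0,0]],[[0,0,0],[0,0,0]],[[0,0,0],[0,0,0]]], hand=-1)

```text
time: 14.3
ee_pos: [0.5694, -0.0072, 0.028]
tcp_rot: [0.673, 0.732, 0.072, -0.078]
force: [-0.4, -0.9, 4.9]
width: 0.2
finger_force: 59.2
```

Call:
send_rows(motion=[[[0,0,-0.04],[0,0,0]],[[0,0,-0.08],[0,0,0]],[[0,0,-0.1],[0,0,0]],[[0,0,-0.1],[0,0,0]],[[0,0,-0.04],[0,0,0]],[[0,0,0],[0,0,0]]])

```text
time: 14.9
ee_pos: [0.5711, -0.0264, 0.1165]
tcp_rot: [0.673, 0.732, 0.073, -0.077]
force: [0.4, -0.9, -1.6]
width: 0.198
finger_force: 58.7
```

```bash
python3 - <<'E'
from m import *
p,Rc,o=cur();print(o['time'],p,o['width'],o['force'])
for nm in('side','top'):
    im,q,pl=handle(nm,zlo=.05,zhi=.2,box=(.5,.65,-.17,.17))
    u=np.linalg.svd(q[:,:2]-q[:,:2].mean(0),full_matrices=False)[2][0];u*=np.sign(u[1]);t=(q[:,:2]-q[:,:2].mean(0))@u
    print(nm,len(q),'heading',np.degrees(np.arctan2(u[1],u[0])),'ends',q[t<t.min()+.01].mean(0),q[t>t.max()-.01].mean(0),t.max()-t.min())
    cv2.imwrite(f'pics/s_{nm}.png',im)
a=cv2.imread('pics/s_side.png')[120:290,250:410];b=cv2.imread('pics/s_top.png')[140:250,230:370]
cv2.imwrite('pics/b5.png',np.hstack([cv2.resize(a,(400,425)),cv2.resize(b,(380,425))]))
E
```

```text
14.9 [ 0.5711 -0.0264  0.1165] 0.19777876648049567 [ 0.3851 -0.931  -1.6376]
side 21 heading 91.85443770862247 ends [ 0.5709 -0.0449  0.1409] [ 0.5698 -0.0172  0.1419] 0.03747815828074198
top 149 heading 95.69496977041092 ends [0.5662 0.0028 0.1364] [0.5571 0.0778 0.1255] 0.08581987669058591
```

View pics/b5.png

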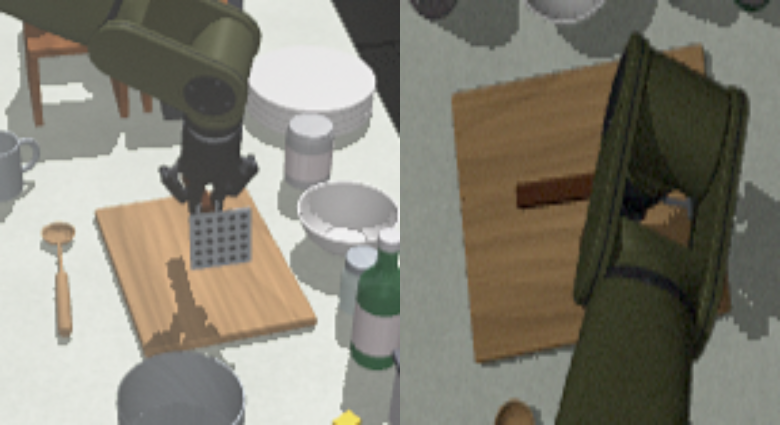

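Held near the plate at side (220,225), with the handle pointing to the shelf at top (545,190) and the slope unchanged. I carry it to the front of the shelf.

```bash
python3 - <<'E'
from h import *
d=np.deg2rad
p,Rc,o=cur();Rg=rdown(d(92.9),d(-12))
a,p,R1=rows(p,Rc,[.435,.2255,.115],Rg,11,2);show(a);print(p)
a,p,R1=rows(p,R1,[.435,.2255,.03],R1,5,2);show(a);print(p)
E
```

```text
[[[0.09,-0.04,0.02],[-0.01,0.0,0.03]],[[0.09,-0.04,0.02],[-0.01,0.0,0.03]],[[0.09,-0.04,0.02],[-0.01,0.0,0.03]],[[0.09,-0.04,0.02],[-0.01,0.0,0.03]],[[0.09,-0.04,0.02],[-0.01,0.0,0.03]],[[0.09,-0.04,0.02],[-0.01,0.0,0.03]],[[0.1,-0.04,0.02],[-0.01,0.0,0.03]],[[0.09,-0.05,0.02],[-0.01,0.0,0.03]],[[0.1,-0.05,0.02],[-0.01,0.0,0.03]],[[0.09,-0.04,0.02],[-0.01,0.0,0.03]],[[0.1,-0.05,0.02],[-0.01,0.0,0.03]]]
[0.43420335 0.22646457 0.1143053 ]
[[[-0.02,0.0,0.07],[0.0,0.0,0.0]],[[-0.01,0.0,0.06],[0.0,0.0,0.0]],[[-0.02,0.0,0.07],[0.0,0.0,0.0]],[[-0.01,0.0,0.06],[0.0,0.0,0.0]],[[-0.02,0.0,0.07],[0.0,0.0,0.0]]]
[0.43445409 0.22446353 0.02943963]
```

Call:
send_rows(motion=[[[0.09,-0.04,0.02],[-0.01,0.0,0.03]],[[0.09,-0.04,0.02],[-0.01,0.0,0.03]],[[0.09,-0.04,0.02],[-0.01,0.0,0.03]],[[0.09,-0.04,0.02],[-0.01,0.0,0.03]],[[0.09,-0.04,0.02],[-0.01,0.0,0.03]],[[0.09,-0.04,0.02],[-0.01,0.0,0.03]],[[0.1,-0.04,0.02],[-0.01,0.0,0.03]],[[0.09,-0.05,0.02],[-0.01,0.0,0.03]],[[0.1,-0.05,0.02],[-0.01,0.0,0.03]],[[0.09,-0.04,0.02],[-0.01,0.0,0.03]],[[0.1,-0.05,0.02],[-0.01,0.0,0.03]],[[0,0,0],[0,0,0]]])

```text
time: 16.2
ee_pos: [0.432, 0.2279, 0.1129]
tcp_rot: [0.684, 0.722, 0.073, -0.078]
force: [-0.1, -0.3, -1.4]
width: 0.197
finger_force: 58.8
```

Call:
send_rows(motion=[[[-0.02,0,0.07],[0,0,0]],[[-0.01,0,0.06],[0,0,0]],[[-0.02,0,0.07],[0,0,0]],[[-0.01,0,0.06],[0,0,0]],[[-0.02,0,0.07],[0,0,0]],[[0,0,0],[0,0,0]],[[0,0,0],[0,0,0]]])

```text
time: 16.9
ee_pos: [0.4349, 0.2237, 0.0296]
tcp_rot: [0.685, 0.72, 0.074, -0.077]
force: [0.1, -0.5, -2.0]
width: 0.199
finger_force: 58.9
```

```bash
python3 - <<'E'
from m import *
d=np.deg2rad
p,Rc,o=cur();print(o['time'],p,o['width'],o['force'],o['qpos'])
im,q,pl=handle('top',zlo=.01,zhi=.1,box=(.38,.48,.1,.40))
u=np.linalg.svd(q[:,:2]-q[:,:2].mean(0),full_matrices=False)[2][0];u*=np.sign(u[1]);t=(q[:,:2]-q[:,:2].mean(0))@u
print(len(q),'heading',np.degrees(np.arctan2(u[1],u[0])),'end',q[t>t.max()-.01].mean(0),q[:,:2].mean(0)+u*t.max())
im2=shot('side')[0]
cv2.imwrite('pics/p1.png',np.hstack([cv2.resize(im2[100:240,230:370],(400,400)),cv2.resize(im[150:290,100:240],(400,400))]))
a,p,R1=rows(p,Rc,[.428,.3553,.03],rdown(d(92.9),d(-12)),10,2);show(a);print(p)
E
```

```text
16.9 [0.4349 0.2237 0.0296] 0.19876218081972627 [ 0.1482 -0.5214 -2.0031] [ 0.2469 -0.047   2.2076  0.2569  0.9532  0.0504]
63 heading 93.07427814094262 end [0.4288 0.3267 0.0395] [0.4283 0.3312]
[[[0.05,0.0,0.01],[0.0,0.0,0.0]],[[0.05,0.0,0.01],[0.0,0.0,0.0]],[[0.05,0.0,0.01],[0.0,0.0,0.0]],[[0.05,0.0,0.01],[0.0,0.0,0.0]],[[0.05,0.0,0.01],[0.0,0.0,0.0]],[[0.05,0.0,0.01],[0.0,0.0,0.0]],[[0.05,0.0,0.01],[0.0,0.0,0.0]],[[0.06,0.0,0.01],[0.0,0.0,0.0]],[[0.05,0.0,0.01],[0.0,0.0,0.0]],[[0.06,0.0,0.02],[0.0,0.0,0.0]]]
[0.4283 0.3564 0.0302]
```

View pics/p1.png

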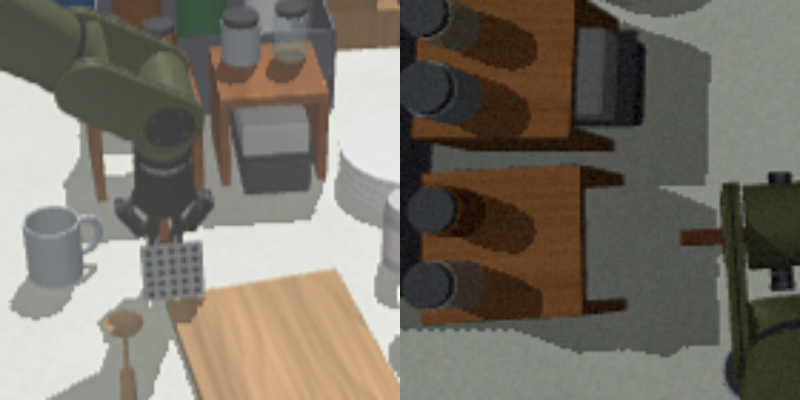

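The masher hangs level in front of the empty shelf: end at top crop (682,237), shelf front edge at (583,245), and the legs at 178 and 305 are well clear on both sides. I go in.

Call:
send_rows(motion=[[[0.05,0,0.01],[0,0,0]],[[0.05,0,0.01],[0,0,0]],[[0.05,0,0.01],[0,0,0]],[[0.05,0,0.01],[0,0,0]],[[0.05,0,0.01],[0,0,0]],[[0.05,0,0.01],[0,0,0]],[[0.05,0,0.01],[0,0,0]],[[0.06,0,0.01],[0,0,0]],[[0.05,0,0.01],[0,0,0]],[[0.06,0,0.02],[0,0,0]],[[0,0,0],[0,0,0]]])

```text
time: 18.1
ee_pos: [0.4288, 0.3587, 0.031]
tcp_rot: [0.684, 0.721, 0.075, -0.076]
force: [0.7, 0.2, -1.7]
width: 0.195
finger_force: 58.9
```

Call:
send_rows(motion=[[[-0.01,0,0.03],[0,0,0]],[[0,0,0.02],[0,0,0]],[[-0.01,0,0.02],[0,0,0]],[[0,0,0],[0,0,0]],[[0,0,0],[0,0,0]]])

```text
time: 18.6
ee_pos: [0.429, 0.3553, 0.0126]
tcp_rot: [0.685, 0.72, 0.075, -0.076]
force: [-0.1, 0.8, -1.5]
width: 0.197
finger_force: 59.0
```

Call:
send_rows(motion=[[[0,0,0.008],[0,0,0]],[[0,0,0],[0,0,0]],[[0,0,0],[0,0,0]]])

```text
time: 18.9
ee_pos: [0.4297, 0.3559, 0.012]
tcp_rot: [0.685, 0.721, 0.075, -0.076]
force: [-2.0, -4.4, 5.4]
width: 0.2
finger_force: 60.0
```

Call:
send_rows(motion=[[[0,0,0.006],[0,0,0]],[[0,0,0],[0,0,0]],[[0,0,0],[0,0,0]]])

```text
time: 19.2
ee_pos: [0.43, 0.3563, 0.0119]
tcp_rot: [0.685, 0.721, 0.075, -0.076]
force: [-4.9, -8.8, 14.6]
width: 0.198
finger_force: 61.5
```

Touching the table. I back off a hair, release, and withdraw along the tool.

Call:
send_rows(motion=[[[0,0,-0.008],[0,0,0]],[[0,0,0],[0,0,0]]])

```text
time: 19.4
ee_pos: [0.4297, 0.356, 0.012]
tcp_rot: [0.685, 0.721, 0.076, -0.076]
force: [-0.1, -2.1, 4.0]
width: 0.199
finger_force: 59.9
```

Call:
send_rows(motion=[[[0,0,0],[0,0,0]],[[0,0,0],[0,0,0]],[[0,0,0],[0,0,0]],[[0,0,0],[0,0,0]],[[0,0,0],[0,0,0]],[[0,0,0],[0,0,0]]], hand=0.4)

```text
time: 20.0
ee_pos: [0.429, 0.356, 0.0113]
tcp_rot: [0.685, 0.721, 0.075, -0.076]
force: [0.7, 0.5, -0.3]
width: 0.702
finger_force: 0.0
```

Call:
send_rows(motion=[[[0,0,-0.04],[0,0,0]],[[0,0,-0.08],[0,0,0]],[[0,0,-0.12],[0,0,0]],[[0,0,-0.15],[0,0,0]],[[0,0,-0.15],[0,0,0]],[[-0.1,0,-0.1],[0,0,0]],[[-0.15,0,-0.1],[0,0,0]],[[-0.15,0,-0.05],[0,0,0]],[[-0.15,0,0],[0,0,0]],[[0,0,0],[0,0,0]],[[0,0,0],[0,0,0]]])

```text
time: 21.1
ee_pos: [0.4374, 0.1794, 0.1758]
tcp_rot: [0.686, 0.72, 0.075, -0.076]
force: [0.1, 0.5, 0.5]
width: 0.697
finger_force: 0.0
```

```bash
python3 - <<'E'
from m import *
p,Rc,o=cur();print(o['time'],p,o['width'],o['force'])
im,q,pl=handle('side',zlo=-.005,zhi=.1,box=(.37,.49,.2,.50)); im2=shot('top')[0]
u=np.linalg.svd(q[:,:2]-q[:,:2].mean(0),full_matrices=False)[2][0];u*=np.sign(u[1]);t=(q[:,:2]-q[:,:2].mean(0))@u
print(len(q),'heading',np.degrees(np.arctan2(u[1],u[0])),'ends',q[t<t.min()+.01].mean(0),q[t>t.max()-.01].mean(0),q[:,2].min(),q[:,2].max(),'plate',pl.mean(0) if len(pl) else 0)
cv2.imwrite('pics/f1.png',np.hstack([cv2.resize(im[100:240,230:370],(400,400)),cv2.resize(im2[150:290,100:240],(400,400))]))
E
```

```text
21.1 [0.4374 0.1794 0.1758] 0.69686850733694 [0.1237 0.4577 0.5094]
6 heading 86.02206716943391 ends [0.4885 0.4076 0.0228] [0.4894 0.421  0.0144] 0.004523775616019909 0.027589087604888096 plate [0.4299 0.2844 0.0502]
```

View pics/f1.png

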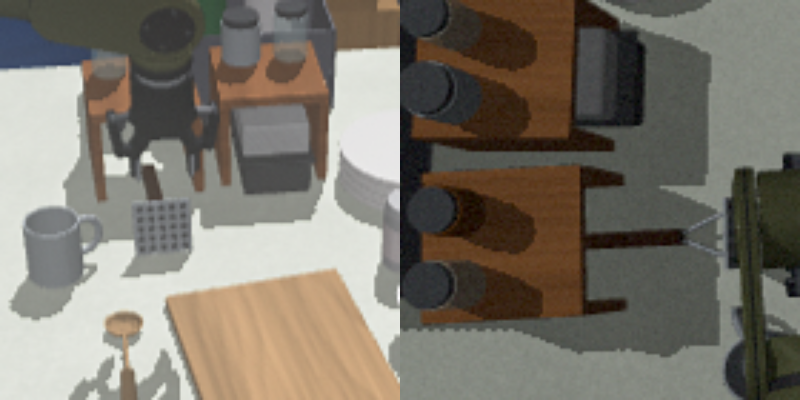

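The masher rests on the table with its handle under the shelf (visible from (685,237) to the edge at 585) and its plate outside at (730,232). One numeric check on the depth, then I hand in.

```bash
python3 - <<'E'
from m import *
im,q,pl=handle('top',zlo=.005,zhi=.08,box=(.39,.47,.2,.50))
q=q[q[:,2]<.06];i=q[:,1].argsort();print(q[i[:4]],q[i[-4:]])
print('end under ~',q[i[:4],1].mean()+.128-.4094, pl.min(0))
print(bot.get_obs()['force'])
E
```

```text
[[0.4313 0.3356 0.0333]
 [0.4246 0.337  0.0392]
 [0.4214 0.3372 0.0381]
 [0.4279 0.3375 0.0379]] [[0.4245 0.4446 0.0317]
 [0.4213 0.4451 0.0299]
 [0.4279 0.4463 0.0272]
 [0.418  0.4466 0.0252]]
end under ~ 0.05544593551111937 [0.3955 0.2658 0.035 ]
[-0.6599  0.0729  0.393 ]
```

```bash
python3 -c "
from rig import bot
print(bot.job_done())"
```

```text
the job is handed in; nothing more can be done
None
```

I handed the job in at about 21 s: the masher lies on its side on the table, with about 55 mm of its handle under the empty shelf by my measurement, and the plate outside. No verdict came back from the hand-in.

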